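# Find the jar lid in the storage box and put it back on the jar

### The job

The lid of the open glass jar has ended up on the floor of the grey storage box, the only loose part in there among the moulded fittings. Take it out and put it back on the open jar, lowering it into the mouth rather than dropping it, so that it sits fully home and level. The jar must stay standing about where it is, and the white tumbler must not be knocked over.

Things in the scene. Friction and masses are not known exactly. Their poses are not given: they have to be found in the camera images.
- lid_knob (a point): Middle of the knob of the loose aluminium lid: upright knob 22 mm diameter, 28 mm high; below it a flange 72 mm diameter, 6 mm thick; below that a plug 12 mm deep tapering from 48 to 40 mm diameter. The point is 14 mm above the flange's top, 20 mm above its underside, 32 mm above the plug's foot. z up the knob. Starts knob up on the grey box's floor, near its middle. About 80 g.
- jar_mouth (a point): Centre of the mouth of the open jar, level with its rim: clear glass with an aluminium rim band, 72 mm outer and 62 mm inner diameter, 95 mm high, upright and loose, about 0.4 kg; z up. With the lid home its flange lies on the rim, the knob's middle 20 mm above this point. A shorter jar (70 mm to the rim) with its own knobbed lid on, 104 mm in all, stands nearby.
- box: Opaque grey open-topped box, fixed: 190 (x) by 300 (y) by 60 mm high, walls and floor 4 mm; steel clip on its -x face. Origin: centre of underside. Moulded to its floor, fixed: two pegs 16 mm diameter, 26 mm high, near the -y end; a disc 52 mm diameter, 6 mm high, and a bar 20 mm high near the +y end, all over 85 mm from centre in y. Lid starts within 25 mm (x), 35 mm (y) of the centre.
- tumbler: A white ceramic tumbler, empty and open, narrower and taller than the jar: 60 mm in diameter at the rim, 110 mm high, standing loose on the shelf. Origin: centre of its underside; z is up. Not to be knocked over.
Things that resemble listed ones, but are neither listed nor needed, are in the scene too. Leave any black, purple or red look-alike of the part that bears lid_knob alone.

How it is judged:
On the way, in this order (a step that is already met when the one before it is completed fails the run):
1. the lid is lifted out of the box (height (world z) of lid_knob above 0.11 m and contact force between lid and the fingers above 0.3 N), for 0.1 s.
2. the lid is lowered to the jar's mouth, still held (horizontal distance between lid_knob and jar_mouth below 0.015 m and z of lid_knob in the frame of jar_mouth below 0.034 m and contact force between lid and the fingers above 0.3 N), for 0.05 s.
At the end, for the whole second after the job is handed in: The lid is on the open jar, released and at rest: knob within 12 mm of the mouth's axis, flange down on the rim (knob's middle 12 to 26 mm above the rim, 20 when home), level within 10 degrees; the jar upright on the shelf within 50 mm of where it stood; the tumbler upright (horizontal distance between lid_knob and jar_mouth below 0.012 m and z of lid_knob in the frame of jar_mouth between 0.012 and 0.026 m and angle between lid_knob's own z axis and vertical below 0.17 rad and angle between jar_mouth's own z axis and vertical below 0.1 rad and height (world z) of jar_mouth below 0.105 m and distance of jar_mouth from where it was at the start of the episode below 0.05 m and linear speed of lid below 0.03 m/s and angle between tumbler's own z axis and vertical below 0.3 rad); the robot touches nothing.
It fails at once if the jar is tipped over (angle between jar_mouth's own z axis and vertical above 0.35 rad).
It fails at once if the tumbler is knocked over (angle between tumbler's own z axis and vertical above 0.5 rad).
It also fails if it takes over 40 s, if anything falls off the work surface, if the arm or the gripper's body presses on something with over 40 N, if the wrist force passes 120 N, or if a joint passes its speed limit or range.

### The arm

A 6-joint arm with a two-finger parallel gripper is mounted at the origin on the work surface. World frame = base frame: x ahead of the robot, y to its left, z up, the work surface at z = 0. Lengths are in m, angles in rad, forces in N, time in s.
With the tool pointing down it reaches from about 0.225 to 0.875 m from the base axis. Payload 3.4 kg.
Tool frame: the origin (TCP) lies at the very end of the fingers, on their centre line; the grasp point (between the pads) lies 19 mm behind it (grasp_offset is the distance from the TCP to the grasp point, in m); y points along the fingers, z is the direction in which the jaws open and shut, and the axes are right-handed (so a half turn about y gives the same grasp; the last joint's range is limited). The gripper opens to 85 mm and grips with 20 to 120 N. Pads are 22 mm wide; open, the fingers measure 114 mm over their backs; the gripper's body (76 mm by 85 mm) begins 54 mm behind the grasp point. The pads swing forward as they close: fully open they stand 13 mm farther back than shut.
Start: joints at [1.075, 0.276, 1.505, -0, 1.361, -0.121], TCP at [0.211, 0.535, 0.231] pointing down, gripper open.
Joint ranges: [-2.89, 2.89], [-0.75, 2.08], [0.22, 2.7], [-1.18, 4.32], [0.11, 2.71], [-2.7, 2.7]. Speed limits (rad/s): [2.57, 2.57, 3.14, 3.14, 3.14, 3.14].

### API

Orientations are given as a unit quaternion [w, x, y, z].
In Python, from rig import get_state, get_image, sign_off, grasp_offset gives the robot as it stands.
- The arm moves only by the shell command python3 -m jog 'ROWS' [FORCE]. ROWS is JSON, one flat list of numbers, 7 for each row, row after row: the closure in counts, from 0 (fully open) to 255 (shut), then the shift along the tool's x, y, z in cm, then the turn, a rotation vector about the tool's x, y, z in units of 8 degrees (1.0 is 8 degrees). In form: [jaw, tx, ty, tz, rx, ry, rz, jaw, tx, ty, tz, rx, ry, rz, ...]. A call has 1 to 12 rows; each row is the pose to reach, as a shift and turn from the pose commanded when the call began, along the tool's axes at that moment; what a row does not reach only later rows make up. A row lasts 1/8 s, in which the tool goes at most 62.5 mm and 10.7 degrees, less where a joint would pass 70% of its speed; a pose out of reach is approached as far as the arm can. A call with a gripper value outside its range is refused whole. The fingers move at their own pace and stop on an object; FORCE is the grip in N (left out, the last holds). Time passes only in rows, so rows that repeat a pose let the fingers close. It gives the time, the measured TCP pose, the force and the opening at its end, in the units of the state.
- get_state(): the state, without advancing time (a new reading comes with each control period).
- get_image(name): name is "side" or "top" or "wrist"; returns a dict with "color" (384x512x3 uint8, blue, green, red), "mtx" (3x3 intrinsics, pixels), "R" (3x3) and "t" (3): a world point X has camera coordinates R X + t; the wrist camera has in their place "tool_from_camera" (4x4, takes a point from camera to tool coordinates, whose origin is the TCP and whose axes are the tool frame's). Camera axes: x right, y down, z forward; pixel columns grow to the right and rows downward; lengths in m; the calibration is good to about 2 mm. A picture is of the moment at which its call begins: read the wrist's pose just before it. There is no depth.
- sign_off(): hands the job in, once; it reports no verdict.
The state is a dict: "clock": time; "qpos": joint angles; "qd": joint speeds; "effort": joint torques, N m; "position": TCP position; "ee_rot": TCP orientation; "contact_force": force on the tool from outside, world axes, zero at the start; "moment": the same for the moment, N m; "width": finger opening in m.
Only numpy, scipy, OpenCV 4.12 (cv2) and the standard library are available. Lean on these libraries where they do the work, as an engineer would, in place of code of your own. Each camera call takes 0.05 s, during which the arm holds its last target.

## Working session

There is one attempt and no reset: what is moved stays moved. The work goes in short steps, Python scripts to look and compute and a shell command to move; the robot and the scene stay as the last step left them, time stands still between calls to the robot, and variables do not carry over. Pictures are saved under pics/ and viewed, and the job is handed in when it is done.

```bash
mkdir -p pics; ls; python3 - <<'E'
from rig import *
import cv2
s=get_state(); print(s, grasp_offset if not callable(grasp_offset) else grasp_offset())
for n in ("side","top","wrist"):
    i=get_image(n); cv2.imwrite(f"pics/{n}0.png",i["color"]); print(n,{k:v for k,v in i.items() if k!="color"})
E
```

```text
pics
{'clock': 0.0, 'qpos': array([ 1.07499892e+00,  2.76591112e-01,  1.50613740e+00, -2.14947321e-05,
        1.36070464e+00, -1.21002556e-01]), 'qd': array([ 0.00044153,  0.00068896,  0.00158356, -0.0015603 ,  0.00090656,
       -0.00010006]), 'effort': array([ 7.04158228e-04, -4.16771042e+01, -2.45807219e+01, -1.38625492e-04,
        1.10620927e-02, -6.43234330e-06]), 'position': array([0.21025466, 0.53460672, 0.23044023]), 'ee_rot': array([-0.69410479,  0.69534933, -0.13192459,  0.13154372]), 'contact_force': array([-0.36299521,  0.59530709,  0.10084327]), 'moment': array([-0.01710735,  0.00413267, -0.02980152]), 'width': 0.08538227047114134} 0.0187
side {'mtx': array([[468.38897488,   0.        , 250.12232331],
       [  0.        , 468.38897488, 197.82435591],
       [  0.        ,   0.        ,   1.        ]]), 'R': array([[ 0.95537025, -0.29515738,  0.01223963],
       [-0.18658208, -0.63501755, -0.74962647],
       [ 0.22903016,  0.71388713, -0.66174795]]), 't': array([-0.51220207,  0.16369347,  1.10826068])}
top {'mtx': array([[402.52001488,   0.        , 251.06178175],
       [  0.        , 402.52001488, 194.08365902],
       [  0.        ,   0.        ,   1.        ]]), 'R': array([[-0.03103207, -0.99950608,  0.00495972],
       [-0.97594214,  0.02922833, -0.21606166],
       [ 0.21580998, -0.01154524, -0.97636712]]), 't': array([0.00210069, 0.55624354, 0.96012477])}
wrist {'mtx': array([[303.41184279,   0.        , 257.55861841],
       [  0.        , 303.41184279, 191.94742576],
       [  0.        ,   0.        ,   1.        ]]), 'tool_from_camera': array([[ 7.08799790e-04,  9.58380798e-01,  2.85492106e-01,
        -7.23995157e-02],
       [-3.15042506e-04, -2.85491950e-01,  9.58381055e-01,
        -1.43356209e-01],
       [ 9.99999699e-01, -7.69242439e-04,  9.95740545e-05,
        -1.94330774e-03],
       [ 0.00000000e+00,  0.00000000e+00,  0.00000000e+00,
         1.00000000e+00]])}
```

View pics/side0.png

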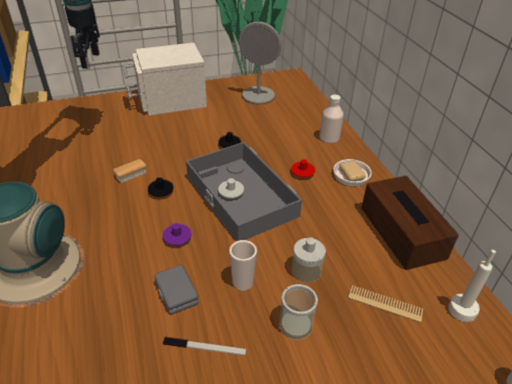

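View pics/top0.png

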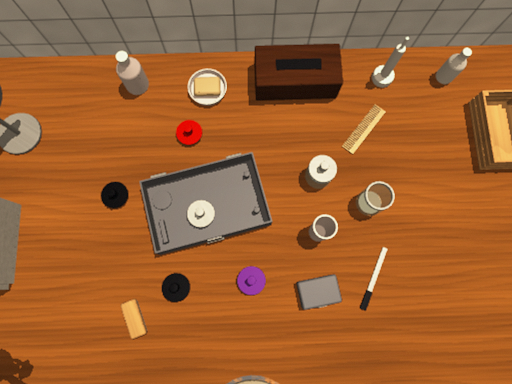

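View pics/wrist0.png

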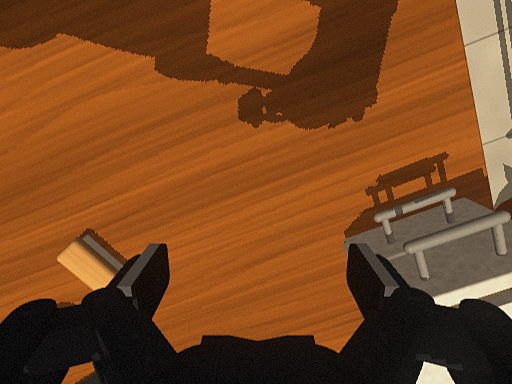

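The top view shows the lid knob at about (200,211), the open jar's mouth at (379,195), the tumbler's rim at (324,227) and the lidded jar at (321,170). The side view shows the knob at (232,183) and the jar rim at (298,300). I'll zoom in to get better pixel positions.

```bash
python3 - <<'E'
import cv2
for n,(x,y,w,h) in {"topA":(150,160,120,90),"topB":(300,140,120,120),"sideA":(190,160,100,75),"sideB":(220,225,120,120)}.items():
    im=cv2.imread(f"pics/{n[:-1]}0.png")[y:y+h,x:x+w]
    k=600//h if w<=h else 780//w
    k=min(k,600//h)
    cv2.imwrite(f"pics/z_{n}.png",cv2.resize(im,None,fx=k,fy=k,interpolation=cv2.INTER_CUBIC)); print(n,k)
E
```

```text
topA 6
topB 5
sideA 7
sideB 5
```

View pics/z_topA.png

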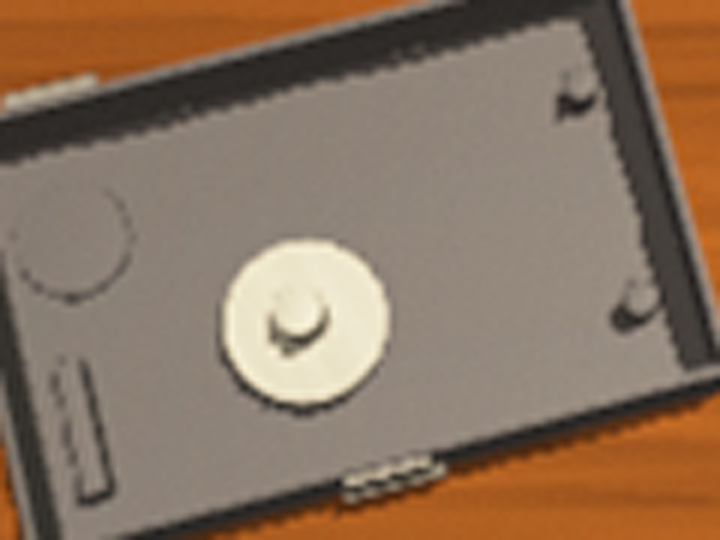

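View pics/z_topB.png

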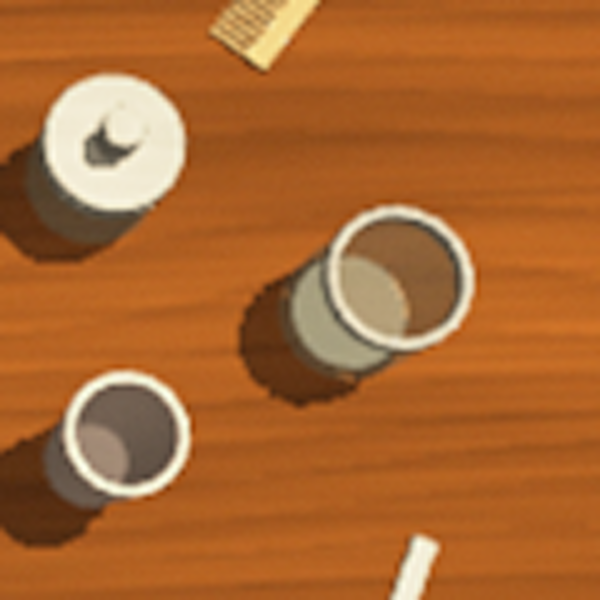

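View pics/z_sideA.png

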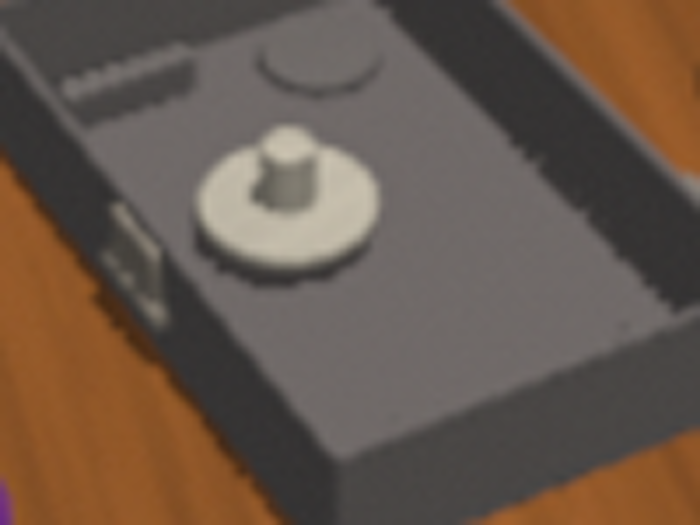

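View pics/z_sideB.png

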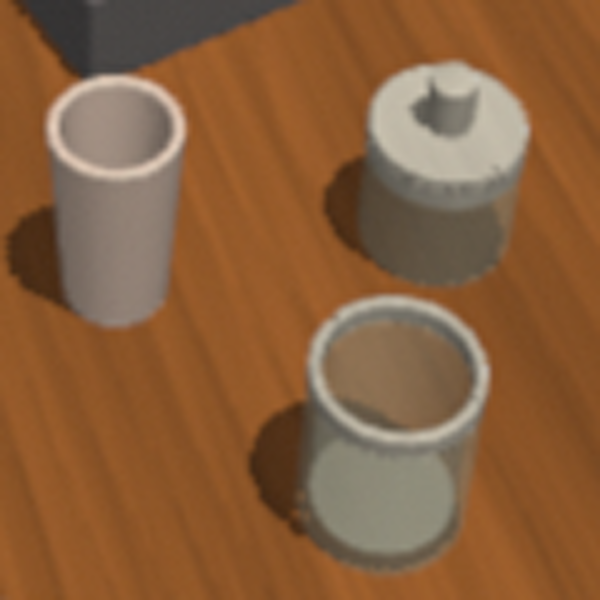

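Each of these crops is sharp enough to read centres from. In full-image pixels:

| Feature | Top view | Side view |
|---|---|---|
| Lid flange | (200.6,213.3) | (231,189) |
| Open jar rim | (379.9,195.7) | (299.5,299) |
| Tumbler rim | (325,226.7) | (243.1,250.3) |
| Short jar flange | (322.7,168.5) | (309.5,250) |

```bash
cat > h.py <<'E'
import numpy as np
from scipy.spatial.transform import Rotation as Ro
def q2R(q): return Ro.from_quat([q[1],q[2],q[3],q[0]]).as_matrix()
def ray(K,R,t,uv,z):
    d=R.T@np.linalg.inv(K)@np.array([*uv,1.]); c=-R.T@t
    return c+d*(z-c[2])/d[2]
def tri(i1,uv1,i2,uv2):
    A=[];b=[]
    for i,uv in((i1,uv1),(i2,uv2)):
        d=i['R'].T@np.linalg.inv(i['mtx'])@np.array([*uv,1.]);d/=np.linalg.norm(d);c=-i['R'].T@i['t']
        P=np.eye(3)-np.outer(d,d);A.append(P);b.append(P@c)
    return np.linalg.lstsq(np.vstack(A),np.hstack(b),rcond=None)[0]
E
python3 - <<'E'
from rig import *; from h import *
np.set_printoptions(precision=4,suppress=True)
T=get_image("top");S=get_image("side")
for n,a,b,z in (("lid",(200.4,213.2),(231,189),.022),("jar",(379.8,195.6),(299.4,298.9),.095),("tum",(325,226.7),(243.1,250.3),.11),("short",(322.6,168.4),(309.5,249.9),.076)):
    print(n,ray(T['mtx'],T['R'],T['t'],a,z),ray(S['mtx'],S['R'],S['t'],b,z),tri(T,a,S,b))
for n,a in dict(c1=(141,190),c2=(255,157),c3=(270,217),c4=(155,251)).items(): print(n,ray(T['mtx'],T['R'],T['t'],a,.06))
s=get_state(); print(s['position'],q2R(s['ee_rot']))
E
```

```text
lid [0.5176 0.1182 0.022 ] [0.517  0.1184 0.022 ] [0.5173 0.1182 0.0221]
jar [ 0.5352 -0.3298  0.095 ] [ 0.536 -0.329  0.095] [ 0.5354 -0.3296  0.0958]
tum [ 0.4608 -0.187   0.11  ] [ 0.4615 -0.1856  0.11  ] [ 0.4609 -0.1868  0.1114]
short [ 0.6139 -0.1981  0.076 ] [ 0.6144 -0.1976  0.076 ] [ 0.614  -0.198   0.0765]
c1 [0.5752 0.2643 0.06  ]
c2 [ 0.6543 -0.0281  0.06  ]
c3 [ 0.496  -0.0605  0.06  ]
c4 [0.4201 0.2256 0.06  ]
[0.2104 0.5349 0.2309] [[ 0.9306 -0.0004  0.3661]
 [-0.3661 -0.0007  0.9306]
 [-0.0001 -1.     -0.0008]]
```

The two views agree to about 1 mm: the lid is at (0.517, 0.118) and the mouth at (0.5355, -0.3295). Next I move above the lid, keeping the wrist orientation.

```bash
python3 -m jog '[0,20,0,-12,0,0,0, 0,43.8,8,-27.5,0,0,0, 0,43.8,8,-27.5,0,0,0, 0,43.8,8,-27.5,0,0,0, 0,43.8,8,-27.5,0,0,0, 0,43.8,8,-27.5,0,0,0, 0,43.8,8,-27.5,0,0,0, 0,43.8,8,-27.5,0,0,0, 0,43.8,8,-27.5,0,0,0, 0,43.8,8,-27.5,0,0,0, 0,43.8,8,-27.5,0,0,0, 0,43.8,8,-27.5,0,0,0]' 30
cat > look.py <<'E'
from rig import *; from h import *
import cv2,sys
np.set_printoptions(precision=4,suppress=True)
s=get_state(); R=q2R(s['ee_rot']);print(s['clock'],s['position'],s['width'],s['contact_force']);print(R)
i=get_image(sys.argv[1]); cv2.imwrite(f"pics/{sys.argv[2]}.png",i['color'])
if sys.argv[1]=='wrist':
    M=i['tool_from_camera']; c=M[:3,:3]
    for p in ((.5173,.1182,.05),(.5173,.1182,.022),(.5354,-.3296,.095)):
        pc=c.T@(R.T@(np.array(p)-s['position'])-M[:3,3]); uv=i['mtx']@pc; print(p,uv[:2]/uv[2])
for tgt in ((.5173,.1182),(.5354,-.3296)):
    print('to',tgt,'tool cm',100*R.T@(np.array([*tgt,s['position'][2]])-s['position']))
E
python3 look.py wrist w1
```

```text
clock: 1.75
position: [0.5167, 0.12, 0.1516]
ee_rot: [0.695, -0.695, 0.131, -0.131]
contact_force: [-0.3, 1.0, -0.6]
width: 0.0855
1.75 [0.5167 0.12   0.1516] 0.08553722524454864 [-0.312   0.96   -0.6432]
[[ 0.9312  0.0001  0.3646]
 [-0.3646  0.0005  0.9312]
 [-0.0001 -1.      0.0005]]
(0.5173, 0.1182, 0.05) [258.0727 192.6443]
(0.5173, 0.1182, 0.022) [258.0004 183.9978]
(0.5354, -0.3296, 0.095) [-213.6751  406.3436]
to (0.5173, 0.1182) tool cm [ 0.1178 -0.0001 -0.1436]
to (0.5354, -0.3296) tool cm [ 18.1306  -0.0203 -41.181 ]
```

View pics/w1.png

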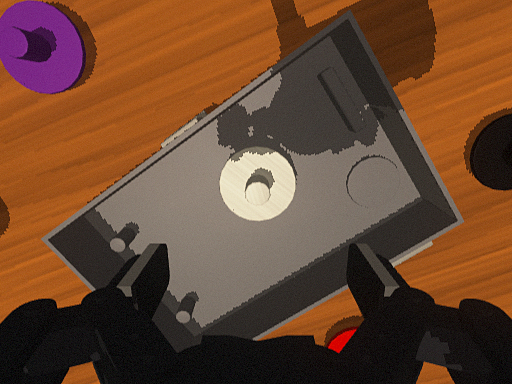

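The knob top appears at (258,193) and the flange at (258,185), matching the prediction. I'll descend and close the fingers.

```bash
python3 -m jog '[0,0.1,4,-0.15,0,0,0, 0,0.1,8,-0.15,0,0,0, 0,0.1,10.5,-0.15,0,0,0, 0,0.1,11.5,-0.15,0,0,0, 0,0.1,12.2,-0.15,0,0,0, 0,0.1,12.2,-0.15,0,0,0, 0,0.1,12.2,-0.15,0,0,0]' 30
python3 look.py wrist w2
```

```text
clock: 2.68
position: [0.5186, 0.1172, 0.0302]
ee_rot: [0.695, -0.695, 0.131, -0.132]
contact_force: [-0.4, 0.2, -0.1]
width: 0.0856
2.675 [0.5186 0.1172 0.0302] 0.08561440492553948 [-0.4191  0.2401 -0.1136]
[[ 0.9306  0.002   0.366 ]
 [-0.366   0.0003  0.9306]
 [ 0.0018 -1.      0.001 ]]
(0.5173, 0.1182, 0.05) [262.7783 263.4014]
(0.5173, 0.1182, 0.022) [261.8663 237.0781]
(0.5354, -0.3296, 0.095) [-583.3394  644.122 ]
to (0.5173, 0.1182) tool cm [-0.1546 -0.0002  0.0414]
to (0.5354, -0.3296) tool cm [ 17.92    -0.0084 -40.9688]
```

View pics/w2.png

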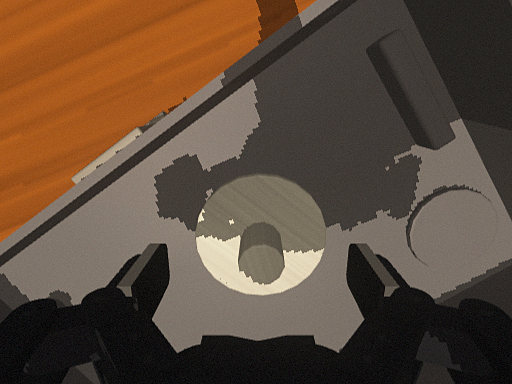

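The knob at (261,255) is midway between the fingers. Closing.

```bash
python3 -m jog '[255,0,0,0,0,0,0, 255,0,0,0,0,0,0, 255,0,0,0,0,0,0, 255,0,0,0,0,0,0, 255,0,0,0,0,0,0, 255,0,0,0,0,0,0, 255,0,0,0,0,0,0, 255,0,0,0,0,0,0]' 40; python3 look.py wrist w3
```

```text
clock: 3.72
position: [0.5181, 0.1171, 0.0295]
ee_rot: [0.695, -0.695, 0.132, -0.132]
contact_force: [0.1, 0.2, 3.4]
width: 0.021
3.725 [0.5181 0.1171 0.0295] 0.02101584212482753 [0.0675 0.1644 3.4034]
[[ 0.9306  0.0005  0.3661]
 [-0.3661  0.0001  0.9306]
 [ 0.0005 -1.      0.0003]]
(0.5173, 0.1182, 0.05) [263.4977 265.0044]
(0.5173, 0.1182, 0.022) [262.502  238.3927]
(0.5354, -0.3296, 0.095) [-585.6155  646.7959]
to (0.5173, 0.1182) tool cm [-0.1103 -0.      0.0744]
to (0.5354, -0.3296) tool cm [ 17.9658  -0.002  -40.935 ]
```

View pics/w3.png

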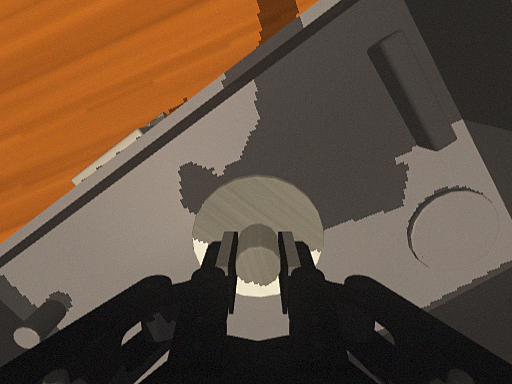

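The knob is gripped at 21 mm between the pads. Lifting straight up.

```bash
python3 -m jog '[255,0,-2,0,0,0,0, 255,0,-6,0,0,0,0, 255,0,-11,0,0,0,0, 255,0,-15,0,0,0,0, 255,0,-17,0,0,0,0, 255,0,-17,0,0,0,0, 255,0,-17,0,0,0,0]' 40; python3 look.py wrist w4
```

```text
clock: 4.65
position: [0.5168, 0.117, 0.1978]
ee_rot: [-0.694, 0.695, -0.133, 0.131]
contact_force: [-0.3, 0.1, -1.1]
width: 0.0207
4.65 [0.5168 0.117  0.1978] 0.020709202231013312 [-0.2679  0.0654 -1.096 ]
[[ 0.9306 -0.0028  0.3661]
 [-0.3661 -0.0001  0.9306]
 [-0.0026 -1.     -0.0012]]
(0.5173, 0.1182, 0.05) [260.9513 178.4404]
(0.5173, 0.1182, 0.022) [260.6943 172.1897]
(0.5354, -0.3296, 0.095) [-142.7457  362.2082]
to (0.5173, 0.1182) tool cm [ 0.0022 -0.0002  0.1279]
to (0.5354, -0.3296) tool cm [ 18.08     0.001  -40.8808]
```

View pics/w4.png

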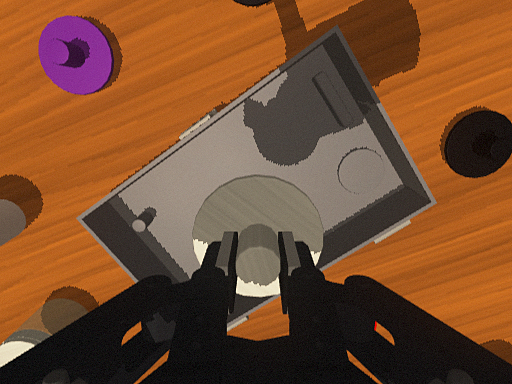

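The lid is out and held level. Carrying it at this height to above the jar; the plug foot is at about 0.17 m, clear of everything.

```bash
python3 -m jog '[255,1,0,-2.2,0,0,0, 255,2.7,0,-6.1,0,0,0, 255,4.9,0,-11,0,0,0, 255,7.1,0,-16,0,0,0, 255,9.3,0,-21,0,0,0, 255,11.5,0,-26,0,0,0, 255,13.7,0,-31,0,0,0, 255,15.5,0,-35,0,0,0, 255,17,0,-38.2,0,0,0, 255,17.9,0,-40.2,0,0,0, 255,18.2,0,-40.9,0,0,0, 255,18.2,0,-40.9,0,0,0]' 40; python3 -m jog '[255,0,0,0,0,0,0, 255,0,0,0,0,0,0]'; python3 look.py side s5;python3 look.py top t5;python3 look.py wrist w5
python3 - <<'E'
import cv2
for n,(x,y,w,h) in {"t5":(300,120,150,112),"s5":(220,190,150,112)}.items():
    cv2.imwrite(f"pics/z_{n}.png",cv2.resize(cv2.imread(f"pics/{n}.png")[y:y+h,x:x+w],None,fx=5,fy=5,interpolation=cv2.INTER_CUBIC))
E
```

```text
clock: 6.2
position: [0.5373, -0.3294, 0.1987]
ee_rot: [0.695, -0.694, 0.132, -0.131]
contact_force: [0.4, 0.0, -0.6]
width: 0.0207
clock: 6.45
position: [0.5376, -0.329, 0.1996]
ee_rot: [0.695, -0.695, 0.131, -0.131]
contact_force: [-0.7, -0.7, -0.6]
width: 0.0204
6.45 [ 0.5376 -0.329   0.1996] 0.020421597515628668 [-0.6981 -0.7265 -0.5829]
[[ 0.931   0.0002  0.3649]
 [-0.3649  0.0003  0.931 ]
 [ 0.0001 -1.      0.0003]]
to (0.5173, 0.1182) tool cm [-18.2048   0.0113  40.8942]
to (0.5354, -0.3296) tool cm [-0.1797 -0.0001 -0.1378]
6.5 [ 0.5376 -0.3292  0.1996] 0.02048901577147419 [ 0.0926  0.537  -0.4041]
[[ 0.931   0.0003  0.365 ]
 [-0.365   0.0001  0.931 ]
 [ 0.0003 -1.      0.0002]]
to (0.5173, 0.1182) tool cm [-18.2184   0.0047  40.9079]
to (0.5354, -0.3296) tool cm [-0.1881 -0.0001 -0.1217]
6.55 [ 0.5376 -0.3293  0.1996] 0.020856909868642 [-0.1477  0.6681 -0.0835]
[[ 0.9309  0.0003  0.3652]
 [-0.3652  0.      0.9309]
 [ 0.0003 -1.      0.0001]]
(0.5173, 0.1182, 0.05) [757.5323 -38.3946]
(0.5173, 0.1182, 0.022) [708.9527 -24.8094]
(0.5354, -0.3296, 0.095) [258.5682 188.0753]
to (0.5173, 0.1182) tool cm [-18.232    0.0003  40.9221]
to (0.5354, -0.3296) tool cm [-0.194  -0.0001 -0.1042]
```

View pics/w5.png

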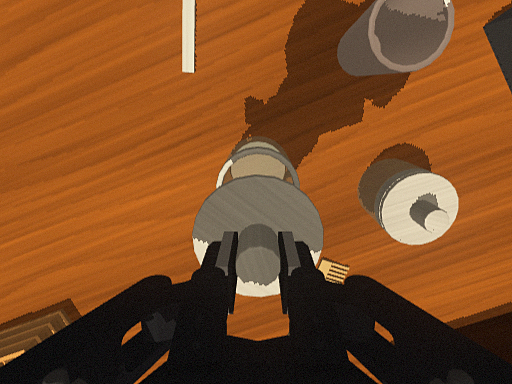

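View pics/z_t5.png

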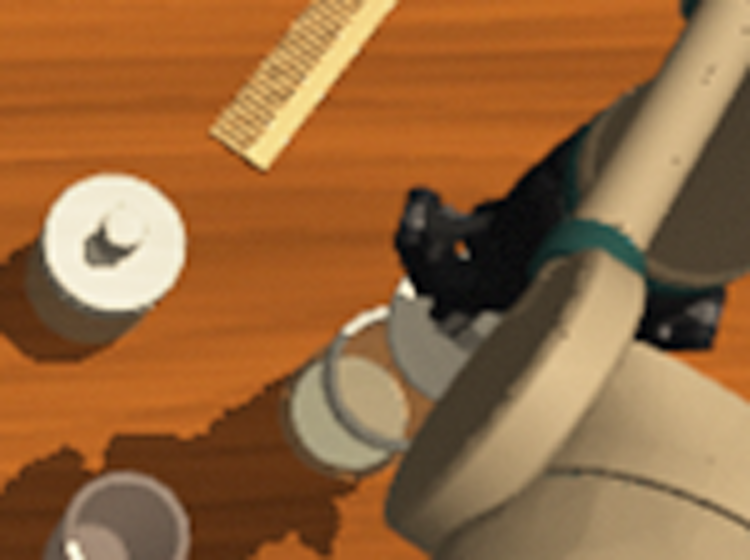

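View pics/z_s5.png

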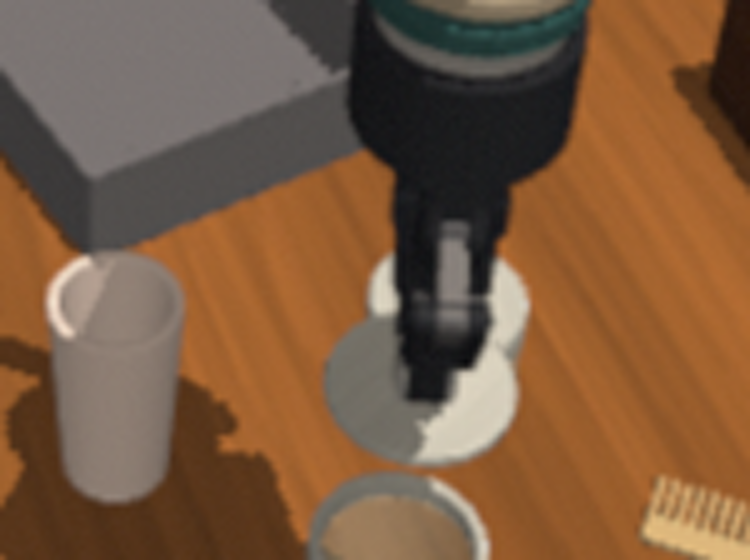

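In the side crop the held flange's centre is at about full-image (304.2,266.5). In the wrist view it spans 193–323 in u and 174–297 in v, centre about (258,236). I'll compute the lid's offset in the tool from that.

```bash
python3 - <<'E'
from rig import *; from h import *
np.set_printoptions(precision=4,suppress=True)
s=get_state();W=get_image("wrist");S=get_image("side");M=W['tool_from_camera'];R=q2R(s['ee_rot'])
a=np.linspace(0,2*np.pi,361)
for y in (.004,.007,.010):
  for x in (-.004,-.002,0):
    P=np.stack([x+.036*np.cos(a),0*a+y,.036*np.sin(a)],1)
    c=(P-M[:3,3])@M[:3,:3]; uv=c@W['mtx'].T; uv=uv[:,:2]/uv[:,2:]
    print(y,x,uv.min(0),uv.max(0))
for dz in (.004,.007,.01):
    z=s['position'][2]-dz; p=ray(S['mtx'],S['R'],S['t'],(304.2,266.5),z); print(dz,p,R.T@(p-s['position']))
E
```

```text
0.004 -0.004 [193.1545 169.7283] [329.3249 294.8109]
0.004 -0.002 [193.386  173.6625] [329.0725 297.8576]
0.004 0 [193.6158 177.5671] [328.8218 300.8842]
0.007 -0.004 [194.2883 168.4503] [328.0566 291.616 ]
0.007 -0.002 [194.5117 172.3158] [327.813 294.623]
0.007 0 [194.7335 176.1527] [327.5712 297.6104]
0.01 -0.004 [195.3827 167.2194] [326.8323 288.5251]
0.01 -0.002 [195.5984 171.0184] [326.5972 291.4933]
0.01 0 [195.8127 174.79  ] [326.3636 294.4424]
0.004 [ 0.5361 -0.3305  0.1955] [-0.001   0.004  -0.0014]
0.007 [ 0.5374 -0.3282  0.1925] [-0.0007  0.007   0.0012]
0.01 [ 0.5386 -0.3259  0.1895] [-0.0004  0.01    0.0037]
```

The lid is centred over the mouth to within about 1.5 mm, against 7 mm of play. I'll lower it until the plug is nearly in, then check.

```bash
python3 -m jog '[255,-0.1,1.5,0,0,0,0, 255,-0.1,3.5,0,0,0,0, 255,-0.1,5,0,0,0,0, 255,-0.1,6,0,0,0,0, 255,-0.1,6.8,0,0,0,0, 255,-0.1,7,0,0,0,0, 255,-0.1,7,0,0,0,0, 255,-0.1,7,0,0,0,0]' 40; python3 look.py side s6;python3 look.py wrist w6
python3 - <<'E'
import cv2
for n,(x,y,w,h) in {"s6":(240,240,120,100)}.items():
    cv2.imwrite(f"pics/z_{n}.png",cv2.resize(cv2.imread(f"pics/{n}.png")[y:y+h,x:x+w],None,fx=6,fy=6,interpolation=cv2.INTER_CUBIC))
E
```

```text
clock: 7.7
position: [0.5368, -0.33, 0.1299]
ee_rot: [-0.695, 0.695, -0.131, 0.132]
contact_force: [1.0, 0.2, -0.5]
width: 0.0208
7.7 [ 0.5368 -0.33    0.1299] 0.020757850053359266 [ 0.9653  0.2447 -0.4715]
[[ 0.9306  0.0009  0.3661]
 [-0.3661 -0.0006  0.9306]
 [ 0.0011 -1.     -0.0003]]
to (0.5173, 0.1182) tool cm [-18.225   -0.0308  40.9942]
to (0.5354, -0.3296) tool cm [-0.1483 -0.0002 -0.015 ]
7.75 [ 0.5368 -0.33    0.1299] 0.020433365534939987 [-0.3225 -0.1004  0.1748]
[[ 0.9306  0.001   0.3661]
 [-0.3661 -0.0006  0.9306]
 [ 0.0011 -1.     -0.0002]]
(0.5173, 0.1182, 0.05) [942.7657 -89.8396]
(0.5173, 0.1182, 0.022) [854.8722 -65.3367]
(0.5354, -0.3296, 0.095) [260.3625 219.0247]
to (0.5173, 0.1182) tool cm [-18.224   -0.0292  40.9915]
to (0.5354, -0.3296) tool cm [-0.1476 -0.0002 -0.0178]
```

View pics/z_s6.png

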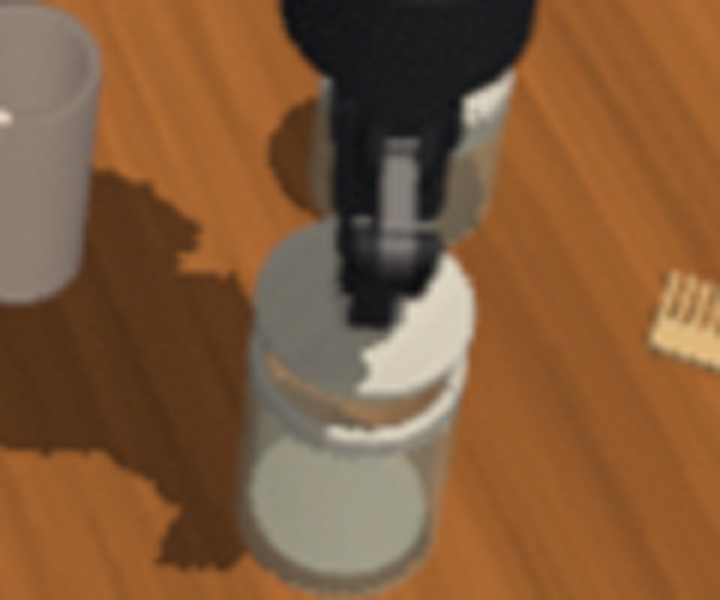

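View pics/w6.png

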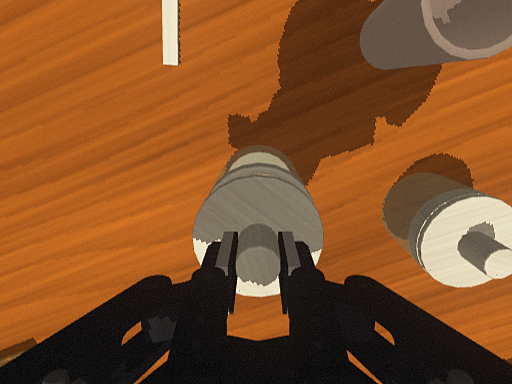

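Lid and rim are aligned: in the side crop the lid spans 255–475 and the rim 247–467, and most of that shift is perspective. In the wrist view both are centred on u≈258. Lowering the last part slowly.

```bash
python3 -m jog '[255,0,0.6,0,0,0,0, 255,0,1.1,0,0,0,0, 255,0,1.5,0,0,0,0, 255,0,1.8,0,0,0,0, 255,0,1.9,0,0,0,0, 255,0,1.9,0,0,0,0]' 40; python3 -m jog '[255,0,0.1,0,0,0,0, 255,0,0.1,0,0,0,0]'; python3 -m jog '[255,0,0.1,0,0,0,0, 255,0,0.1,0,0,0,0]'
```

```text
clock: 8.55
position: [0.5366, -0.3298, 0.1103]
ee_rot: [0.695, -0.695, 0.132, -0.132]
contact_force: [0.1, 0.0, 0.4]
width: 0.0205
clock: 8.8
position: [0.5366, -0.3297, 0.1093]
ee_rot: [0.695, -0.695, 0.132, -0.132]
contact_force: [0.4, -0.7, -0.8]
width: 0.0202
clock: 9.05
position: [0.5366, -0.3299, 0.1085]
ee_rot: [-0.695, 0.695, -0.132, 0.132]
contact_force: [-0.2, 0.0, 2.1]
width: 0.0204
```

```bash
python3 -m jog '[255,0,0.05,0,0,0,0, 255,0,0.05,0,0,0,0]'; python3 look.py side s7;python3 look.py wrist w7
python3 - <<'E'
import cv2
for n,(x,y,w,h) in {"s7":(240,240,120,100)}.items():
    cv2.imwrite(f"pics/z_{n}.png",cv2.resize(cv2.imread(f"pics/{n}.png")[y:y+h,x:x+w],None,fx=6,fy=6,interpolation=cv2.INTER_CUBIC))
E
```

```text
clock: 9.3
position: [0.5367, -0.3299, 0.1085]
ee_rot: [-0.695, 0.695, -0.131, 0.132]
contact_force: [-1.0, 1.2, 5.8]
width: 0.0205
9.3 [ 0.5367 -0.3299  0.1085] 0.020492455264255322 [-0.9621  1.2074  5.791 ]
[[ 0.9306  0.0006  0.3661]
 [-0.3661 -0.0004  0.9306]
 [ 0.0007 -1.     -0.0001]]
to (0.5173, 0.1182) tool cm [-18.204   -0.0195  40.9875]
to (0.5354, -0.3296) tool cm [-0.1269 -0.0001 -0.0216]
9.35 [ 0.5367 -0.3298  0.1085] 0.02036174529871839 [-0.8622  0.5864  5.6385]
[[ 0.9306  0.0007  0.366 ]
 [-0.366  -0.0004  0.9306]
 [ 0.0008 -1.     -0.0001]]
(0.5173, 0.1182, 0.05) [1028.483  -113.3186]
(0.5173, 0.1182, 0.022) [918.9565 -82.8288]
(0.5354, -0.3296, 0.095) [260.5986 233.472 ]
to (0.5173, 0.1182) tool cm [-18.2033  -0.0204  40.9863]
to (0.5354, -0.3296) tool cm [-0.128  -0.0001 -0.0235]
```

View pics/z_s7.png

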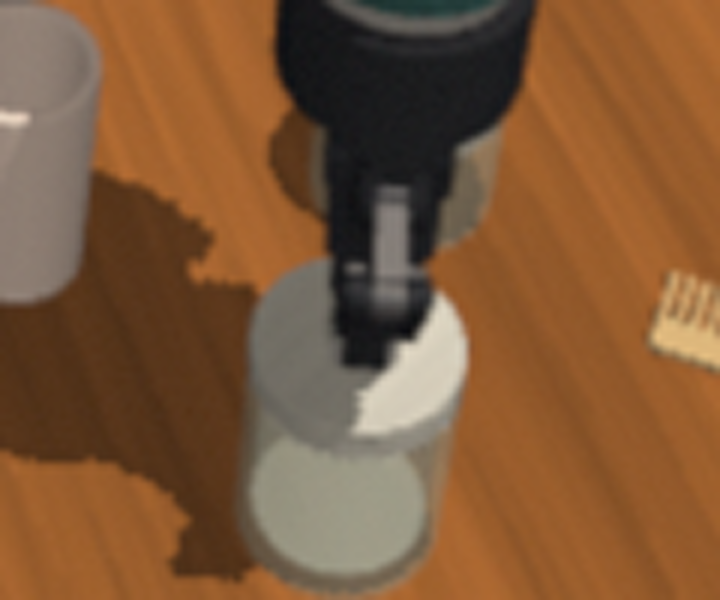

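The flange is on the rim with 5.8 N of contact force, at the expected height. Releasing and retreating.

```bash
python3 -m jog '[180,0,-0.05,0,0,0,0, 120,0,-0.05,0,0,0,0, 60,0,-0.05,0,0,0,0, 0,0,-0.05,0,0,0,0, 0,0,-0.05,0,0,0,0, 0,0,-0.05,0,0,0,0, 0,0,-2,0,0,0,0, 0,0,-5,0,0,0,0, 0,0,-9,0,0,0,0, 0,0,-12,0,0,0,0, 0,0,-12,0,0,0,0, 0,0,-12,0,0,0,0]' 20; python3 look.py side s8;python3 look.py wrist w8
python3 - <<'E'
import cv2
for n,(x,y,w,h) in {"s8":(220,220,140,120)}.items():
    cv2.imwrite(f"pics/z_{n}.png",cv2.resize(cv2.imread(f"pics/{n}.png")[y:y+h,x:x+w],None,fx=5,fy=5,interpolation=cv2.INTER_CUBIC))
E
```

```text
clock: 10.9
position: [0.536, -0.3294, 0.2268]
ee_rot: [0.695, -0.694, 0.132, -0.131]
contact_force: [0.1, 0.3, 0.1]
width: 0.0854
10.9 [ 0.536  -0.3294  0.2268] 0.08538030761438174 [0.0633 0.2803 0.0545]
[[ 0.9306 -0.0012  0.3661]
 [-0.3661  0.001   0.9306]
 [-0.0015 -1.      0.0005]]
to (0.5173, 0.1182) tool cm [-18.1239   0.0485  40.9658]
to (0.5354, -0.3296) tool cm [-0.0477  0.0001 -0.0436]
10.95 [ 0.5358 -0.3292  0.2263] 0.08510319927674798 [-0.5968  0.9998  0.2385]
[[ 0.9306 -0.0021  0.3662]
 [-0.3661  0.0018  0.9306]
 [-0.0026 -1.      0.0009]]
(0.5173, 0.1182, 0.05) [709.1232 -22.7227]
(0.5173, 0.1182, 0.022) [669.0841 -11.6348]
(0.5354, -0.3296, 0.095) [258.9379 182.4287]
to (0.5173, 0.1182) tool cm [-18.1037   0.084   40.9576]
to (0.5354, -0.3296) tool cm [-0.0233  0.     -0.0499]
```

View pics/z_s8.png

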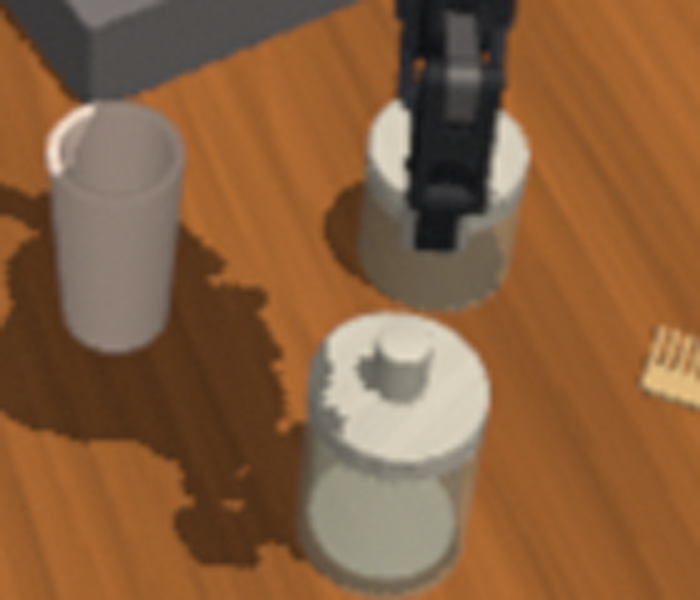

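View pics/w8.png

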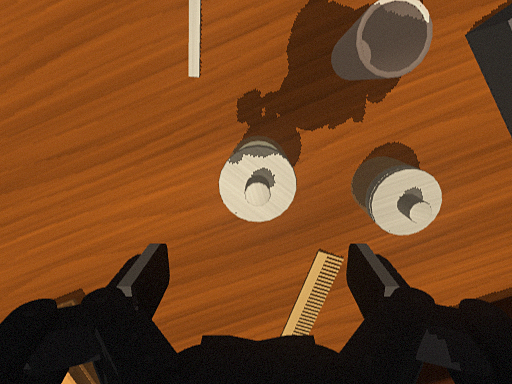

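The lid sits flush and centred: in the wrist view the flange is at (258,184) against a predicted mouth at (259,182), and the knob top is at (258,192). The jar and tumbler are upright and in place, and the gripper is clear. Handing in.

```bash
python3 -c "from rig import *; print(sign_off())"
```

```text
the job is handed in; nothing more can be done
None
```

The lid is back on the open jar and the job is handed in, at about 11 s of the 40 s allowed. The hand-in gives no verdict.

I gripped the knob and lifted the lid out of the box. I carried it over the jar and lowered it, still held, until the flange met the rim at about 5.8 N with the tool at the expected height. Then I opened the fingers and backed off 12 cm.

- **Fit:** the last side and wrist pictures show the flange flush on the rim and level. It is about 2 px (about 1 mm) from the predicted mouth centre.
- **Jar and tumbler:** both are upright and look to be where they started.
- **Gripper:** it is clear of everything, with contact force near zero.
- **Disagreement:** while the lid was held above the jar, the side and wrist estimates of its position differed by about 2–3 mm. That is well inside the 7 mm of play all round between plug and mouth, and no check failed.

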